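Centre the pan and tare the scale

TASK

The steel pan was set down carelessly on the kitchen scale and hangs over its key panel: gently push it back with the fingertips until it stands in the middle of the weighing plate, square to it. Then, without touching the pan or the plate, reach a fingertip down into the well of the tare key (the wide, bar-shaped one), press it fully down for about a second and let it come up again. Do not grip, lift or tip the pan, do not lean on the weighing plate, never press the small round power key in the other well, and leave everything else on the table where it is.

Things in the scene. Friction and masses are not known exactly. Their poses are not given: they have to be found in the camera images.
- plate: Steel weighing plate of the bench scale, fixed, level, 220 mm (its x) by 240 mm (its y). Origin: centre of its top face, 78 mm above the table. Its x axis points from the key panel to the back of the scale, y to the scale's left, z up.
- scale: The scale's grey housing, fixed; origin on the table under the plate's centre, axes as the plate's (turned up to 0.35 rad from the world's). 250 mm wide (y), x from -215 to 115 mm. Its front part (x -215 to -112 mm) is the level key panel, 62 mm above the table, 16 mm below the plate's top: a flat display at y above 10 mm, two key wells at y below 6 mm.
- pan_center (a point): Centre of the empty open steel pan, half-way up (32.5 mm above its underside). The pan is 65 mm high; its outward flange at the top measures 162 mm (its x) by 176 mm (its y), the walls below 148 by 162 mm. A finger pushing at its key-panel side meets the flange edge 81 mm from the centre.
- pan: The same pan, loose, 0.3 to 0.7 kg; origin at the centre of its underside, z up. It stands on the weighing plate, at the start shifted 50 to 75 mm from the plate's centre towards the key panel, its axes within about 0.12 rad of the plate's. It slides with a few newtons.
- tare_unit: Tare key's well: square, open to the top, 48 by 48 mm inside, walls along the plate's x and y. Origin on its axis, 30 mm above the table; rim 32 mm above the origin, floor 4 mm above it. The two wells lie 170 mm in front of the plate's centre, 62 mm apart side by side; tare may be in either.
- tare_top (a point): Centre of the top face of the tare key: a level white bar, 18 mm (plate x) by 30 mm (plate y), in the middle of its well, its top 20 mm below the key panel's surface and 8 mm above the well's floor when up. Moves down with the key.
- tare (a joint): Travel of the tare key, straight down: 0 m up, 0.004 m fully pressed against its stop; about 2 N to start, 5 N at full travel; it springs back up.
- power_top (a point): Centre of the top face of the power key: white, round, 16 mm dia, in the other well (same size and depth). Not to be pressed.
- power (a joint): Travel of the power key: 0 m up, 0.004 m fully pressed; same spring.
- sauce: yellow squeeze bottle, 56 mm dia, 170 mm tall, upright; to be left alone; origin at the centre of its underside
- shaker: glass shaker jar with steel cap, 48 mm dia, 85 mm tall, upright; to be left alone; origin at the centre of its underside
- cup: small open steel cup, 70 mm dia at the rim, 45 mm tall; to be left alone; origin at the centre of its underside
- scraper: bench scraper lying flat: steel blade 150 x 75 mm with a black grip bar, 20 mm high; to be left alone; origin at the centre of its underside
- bagel_a: bagel, 100 mm dia, 34 mm high, on the bread board; to be left alone; origin at the centre of its underside
- sandwich: sandwich 110 x 110 x 31 mm on the bread board; to be left alone; origin at the centre of its underside
- spatula: spatula lying flat on the right of the table; to be left alone; origin at the centre of its underside

How it is judged:
By the outcome, as a careful person would: the job done as asked, in the order asked, and still so for the second after the job is handed in, with the robot touching nothing.
It also fails if it takes over 42 s, if anything falls off the work surface, if the arm or the gripper's body presses on something with over 40 N, if the wrist force passes 120 N, or if a joint passes its speed limit or range.

ROBOT

A 6-joint arm with a two-finger parallel gripper is mounted at the origin on the work surface. World frame = base frame: x ahead of the robot, y to its left, z up, the work surface at z = 0. Lengths are in m, angles in degrees, forces in N, time in s.
With the tool pointing down it reaches from about 0.4 to 0.825 m from the base axis. Payload 7 kg.
Tool frame: the origin (TCP) lies midway between the tips of the shut fingers; the grasp point (between the pads) lies r.grip_depth behind it (r.grip_depth is the distance from the TCP to the grasp point, in m); z points along the fingers, y is the direction in which the jaws open and shut (so a half turn about z gives the same grasp; the last joint's range is limited). The gripper opens to 88 mm and grips with 3 to 60 N. Pads are 19 mm wide; open, the fingers measure 130 mm over their backs; the gripper's body (78 mm by 193 mm) begins 47 mm behind the grasp point.
Start: joints at [93.341, 20.546, 0.682, 0, -70.136, -16.507], TCP at [0.154, 0.657, 0.227] pointing down, gripper open.
Joint ranges: [-176.03, 176.03], [-82.01, 121.73], [-58.28, 71.71], [-173.87, 95.51], [-174.79, -0.11], [-173.66, 173.66]. Speed limits (degrees/s): [136.94, 136.94, 172.46, 180, 180, 180].

INTERFACE

Orientations are given as [roll, pitch, yaw] about the fixed x, y, z axes, in that order (R = Rz(yaw) Ry(pitch) Rx(roll)).
In Python, from plant import r, imaging, close_job gives the robot as it stands.
- The arm moves only by the tool step_arm, never from a script. Its argument "commands" is a list of rows, each a list of 2 entries, a list of its own where there are three numbers: the shift along the tool's x, y, z in mm, then the turn about the tool's z in degrees. In form: [[[x, y, z], twist], ...]. A call has 1 to 20 rows; each row shifts and turns the commanded pose from where the row before left it, along the tool's axes as they then stand; what a row does not reach is not made up. A row lasts 1/8 s, in which the tool goes at most 62.5 mm and 10.7 degrees, less where a joint would pass 70% of its speed; a pose out of reach is approached as far as the arm can. A call with a gripper value outside its range is refused whole. "gripper" is the closure, from 0 (fully open) to 1 (shut), set as the call begins (left out, the last holds). The fingers move at their own pace and stop on an object; "grip_force" is the grip in N (left out, the last holds). Time passes only in rows, so rows that do not move let the fingers close. It gives the time, the measured TCP pose, the force and the opening at its end, in the units of the state.
- r.get_state(): the state, without advancing time (a new reading comes with each control period).
- imaging.capture(name): name is "scene" or "top" or "wrist"; returns a dict with "img" (384x512x3 uint8, red, green, blue), "z_map" (384x512 float32, m along the optical axis (not along the pixel's ray), 0 where there is no reading), "vfov" (degrees; the focal length in pixels is half the picture's height over the tangent of half this angle, whatever the lens; pixels are square), "cx", "cy" (the principal point, pixels), "D" ([k1, k2, p1, p2, k3] as OpenCV has them; the pictures are not rectified), "extrinsics" (4x4, takes a point from camera to world coordinates); the wrist camera has in their place "T_tool_cam" (4x4, takes a point from camera to tool coordinates, whose origin is the TCP and whose axes are the flange's). Camera axes: x right, y down, z forward; pixel columns grow to the right and rows downward; lengths in m; the calibration is good to about 2 mm. A picture is of the moment at which its call begins: read the wrist's pose just before it.
- close_job(): hands the job in, once; it reports no verdict.
The state is a dict: "time_s": time; "joints": joint angles; "qd": joint speeds; "joint_torque": joint torques, N m; "tcp_pos": TCP position; "eef_rot": TCP orientation; "contact_force": force on the tool from outside, world axes, zero at the start; "moment": the same for the moment, N m; "gripper_width": finger opening in m.
Only numpy, scipy, OpenCV 4.12 (cv2) and the standard library are available. Lean on these libraries where they do the work, as an engineer would, in place of code of your own. Each camera call takes 0.05 s, during which the arm holds its last target.

## Working session

There is one attempt and no reset: what is moved stays moved. The work goes in short steps, Python scripts to look and compute and a tool call to move; the robot and the scene stay as the last step left them, time stands still between calls to the robot, and variables do not carry over. Pictures are saved under pics/ and viewed, and the job is handed in when it is done.

Besides the shell and the picture viewer there is one more tool, called after "Request:" by a JSON object that holds its "name" and its "arguments", one argument or row to a line. step_arm: Moves the arm, as the interface text tells. Its arguments: {"type":"object","properties":{"commands":{"type":"array","items":{"type":"array"}},"gripper":{"type":"number"},"grip_force":{"type":"number"}},"required":["commands"]}

```bash
ls; mkdir -p pics
python3 - <<'E'
from plant import r, imaging
import cv2, numpy as np, pickle
print(r.get_state(), r.grip_depth)
for n in ["top","scene","wrist"]:
    c=imaging.capture(n)
    pickle.dump(c,open(f"{n}0.pkl","wb"))
    cv2.imwrite(f"pics/{n}0.png",cv2.cvtColor(c["img"],cv2.COLOR_RGB2BGR))
    print(n,{k:v for k,v in c.items() if k not in("img","z_map")})
E
```

```text
pics
{'time_s': 0.0, 'joints': array([ 9.33386547e+01,  2.05905084e+01,  6.34412392e-01, -2.17815222e-02,
       -7.01359673e+01, -1.65066620e+01]), 'qd': array([-0.02904432,  0.04040544, -0.06441494, -0.04476799, -0.01987133,
       -0.03046995]), 'joint_torque': array([ 6.34057469e-04, -5.82718027e+01,  2.93066901e+01,  6.99789271e+00,
        7.08003514e-03, -1.44859014e-04]), 'tcp_pos': array([0.15367699, 0.65676967, 0.22563278]), 'eef_rot': array([ 1.79905913e+02, -6.52815300e-03, -1.31754196e+01]), 'contact_force': array([ 0.17152303, -0.21958474,  0.46446032]), 'moment': array([-0.00795282, -0.04494288,  0.02284061]), 'gripper_width': 0.08771508448377291} 0.0188
top {'vfov': 50.706572402340456, 'cx': 254.33970111527822, 'cy': 187.004572639879, 'D': array([-0.11334691,  0.        ,  0.        ,  0.        ,  0.        ]), 'extrinsics': array([[-0.00831272, -0.9962801 ,  0.08577211,  0.363241  ],
       [-0.99995855,  0.00796346, -0.00441333,  0.03116415],
       [ 0.00371387, -0.08580524, -0.99630501,  1.54592071],
       [ 0.        ,  0.        ,  0.        ,  1.        ]])}

[... 238 characters left out ...]
],
       [ 0.49264693, -0.64986458,  0.57877028, -0.78163004],
       [-0.00796554, -0.66841754, -0.7437436 ,  1.11316015],
       [ 0.        ,  0.        ,  0.        ,  1.        ]])}
wrist {'vfov': 70.56490645991265, 'cx': 256.4490656166818, 'cy': 193.119369373495, 'D': array([0.01009003, 0.        , 0.        , 0.        , 0.        ]), 'T_tool_cam': array([[ 4.14394825e-04, -9.54512793e-01, -2.98169676e-01,
         8.01851473e-02],
       [ 9.99999330e-01,  7.33355466e-05,  1.15502969e-03,
         8.03934887e-04],
       [-1.08062418e-03, -2.98169955e-01,  9.54512184e-01,
        -1.58079439e-01],
       [ 0.00000000e+00,  0.00000000e+00,  0.00000000e+00,
         1.00000000e+00]])}
```

View pics/top0.png

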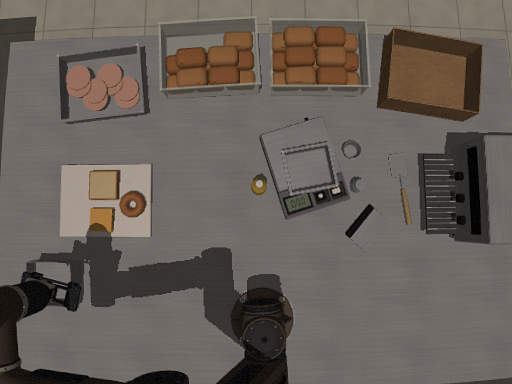

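View pics/scene0.png

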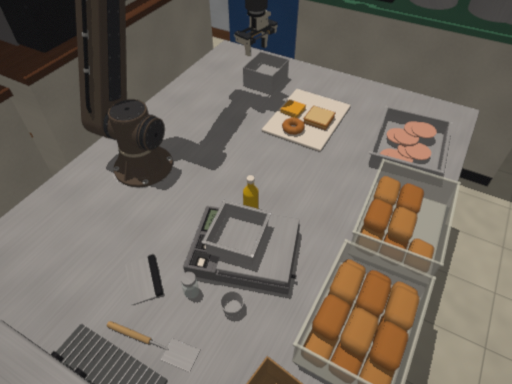

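View pics/wrist0.png

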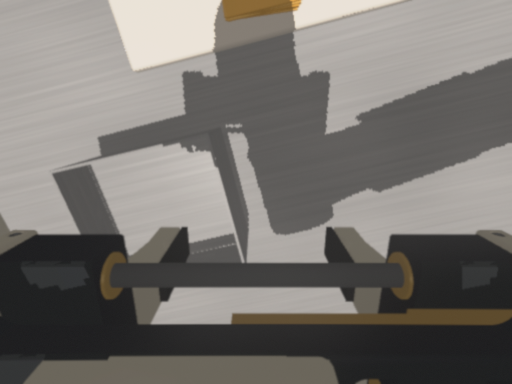

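Run:
```python
import cv2, numpy as np, pickle
c=pickle.load(open("top0.pkl","rb"));b=cv2.cvtColor(c["img"],cv2.COLOR_RGB2BGR)
a=cv2.resize(b[105:255,230:430],None,fx=4,fy=4,interpolation=cv2.INTER_CUBIC)
cv2.imwrite("pics/topz.png",a)
c=pickle.load(open("scene0.pkl","rb"));b=cv2.cvtColor(c["img"],cv2.COLOR_RGB2BGR)
a=cv2.resize(b[170:320,150:350],None,fx=4,fy=4,interpolation=cv2.INTER_CUBIC)
cv2.imwrite("pics/scenez.png",a)
```

```text
(no output)
```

View pics/topz.png

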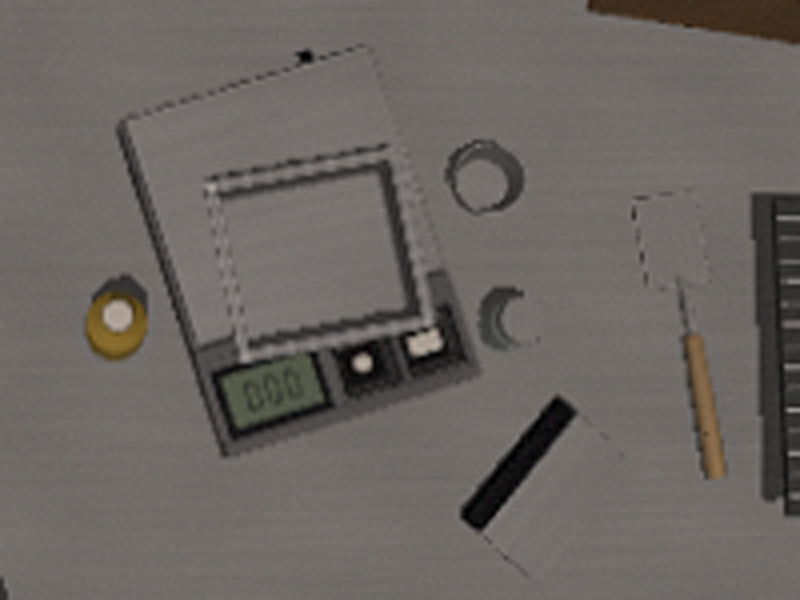

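View pics/scenez.png

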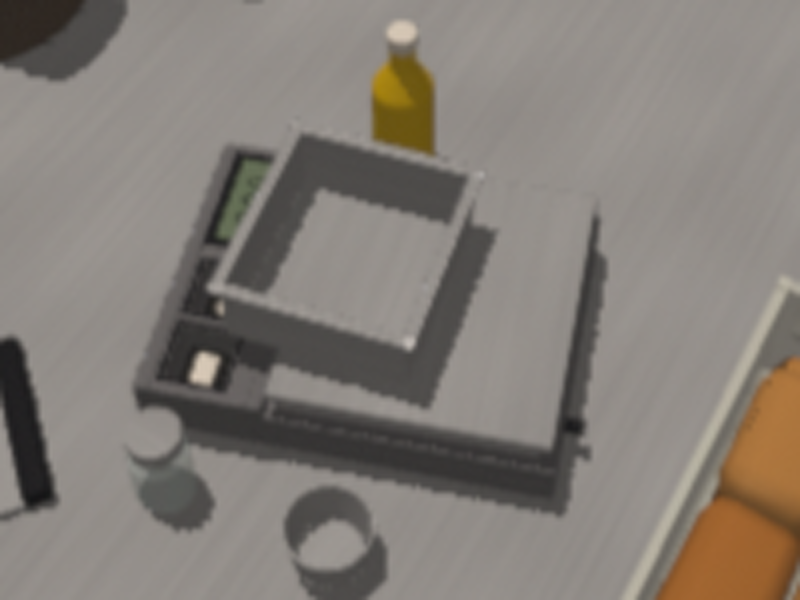

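```bash
cat > h.py <<'E'
import cv2, numpy as np
from scipy.spatial.transform import Rotation as R
def K(c):
    f=c["img"].shape[0]/2/np.tan(np.radians(c["vfov"]/2)); return np.array([[f,0,c["cx"]],[0,f,c["cy"]],[0,0,1]])
def Ttool(s):
    T=np.eye(4);T[:3,:3]=R.from_euler("xyz",s["eef_rot"],degrees=True).as_matrix();T[:3,3]=s["tcp_pos"];return T
def ext(c,s=None):
    return c["extrinsics"] if "extrinsics" in c else Ttool(s)@c["T_tool_cam"]
def cast(c,px,z,s=None):
    u=cv2.undistortPoints(np.array(px,float).reshape(-1,1,2),K(c),c["D"]).reshape(-1,2)
    E=ext(c,s);d=np.c_[u,np.ones(len(u))]@E[:3,:3].T;o=E[:3,3]
    t=(np.broadcast_to(z,len(u))-o[2])/d[:,2]
    return o+d*t[:,None]
def proj(c,P,s=None):
    E=np.linalg.inv(ext(c,s));rv=cv2.Rodrigues(E[:3,:3])[0]
    return cv2.projectPoints(np.array(P,float).reshape(-1,1,3),rv,E[:3,3],K(c),c["D"])[0].reshape(-1,2)
def snap(name,fn):
    from plant import r,imaging
    import pickle
    s=r.get_state();c=imaging.capture(name);pickle.dump((c,s),open(fn+".pkl","wb"))
    cv2.imwrite(f"pics/{fn}.png",cv2.cvtColor(c["img"],cv2.COLOR_RGB2BGR));return c,s
E
python3 - <<'E'
from h import *; import pickle
c=pickle.load(open("top0.pkl","rb"))
f=lambda L:[(230+x/4,105+y/4) for x,y in L]
F=cast(c,f([(225,455),(478,372)]),.062)
ax=F[1]-F[0]; yaw=np.arctan2(ax[0],-ax[1]); print(F,np.degrees(yaw),np.hypot(*ax[:2]))
B=cast(c,f([(122,122),(368,48)]),.075);print(B)
m=F.mean(0);X=np.array([np.cos(yaw),np.sin(yaw)]);print("plate",m[:2]+.215*X)
P=cast(c,f([(210,185),(388,150),(432,320),(243,357)]),.143);print(P,P.mean(0));d=P[1]-P[0];print(np.degrees(np.arctan2(d[0],-d[1])))
print(cast(c,f([(425,342)]),.042),cast(c,f([(362,362)]),.042), cast(c,f([(118,315)]),.17),cast(c,f([(510,315)]),.085),cast(c,f([(485,170)]),.045))
E
```

```text
[[ 0.37353184 -0.09114218  0.062     ]
 [ 0.44741569 -0.3265884   0.062     ]] 17.42204222350763 0.2467665852819193
[[ 6.80493699e-01  3.24920674e-04  7.50000000e-02]
 [ 7.49652033e-01 -2.29624501e-01  7.50000000e-02]]
plate [ 0.61561069 -0.1444926 ]
[[ 0.60910542 -0.07487218  0.143     ]
 [ 0.63958888 -0.2327512   0.143     ]
 [ 0.48871515 -0.26760753  0.143     ]
 [ 0.45774307 -0.1013349   0.143     ]] [ 0.54878813 -0.16914145  0.143     ]
10.928255979962485
[[ 0.47713252 -0.28195946  0.042     ]] [[ 0.45891591 -0.22216066  0.042     ]] [[0.49269514 0.00737614 0.17      ]] [[ 0.49793004 -0.35214125  0.085     ]] [[ 0.63948104 -0.3432387   0.045     ]]
```

Request:
{"name": "step_arm", "arguments": {
  "commands": [
    [[0,0,-40],-7.7],
    [[0,0,-60],-7.7],
    [[0,0,-60],-7.7],
    [[0,0,-60],-7.5],
    [[0,0,0],0]
  ],
  "gripper": 0
}}

```text
time_s: 0.78
tcp_pos: [0.1544, 0.6582, 0.4526]
eef_rot: [-179.5, -0.2, 17.5]
contact_force: [0.4, 0.2, -1.2]
gripper_width: 0.0878
```

Request:
{"name": "step_arm", "arguments": {
  "commands": [
    [[22,41,0],0],
    [[22,41,0],0],
    [[22,41,0],0],
    [[22,41,0],0],
    [[22,41,0],0],
    [[22,41,0],0],
    [[22,41,0],0],
    [[22,41,0],0],
    [[-5,48,0],0],
    [[-6,48,0],0],
    [[-5,48,0],0],
    [[-6,48,0],0],
    [[-5,48,0],0],
    [[-6,48,0],0],
    [[-5,48,0],0],
    [[-6,48,0],0],
    [[-5,48,0],0],
    [[-6,48,0],0],
    [[-5,48,0],0],
    [[-6,48,0],0]
  ]
}}

```text
time_s: 3.28
tcp_pos: [0.5294, -0.1738, 0.4459]
eef_rot: [-180.0, 0.0, 17.4]
contact_force: [1.3, 0.5, 1.2]
gripper_width: 0.0873
```

Request:
{"name": "step_arm", "arguments": {
  "commands": [
    [[0,0,0],0],
    [[0,0,0],0]
  ]
}}

```text
time_s: 3.52
tcp_pos: [0.5293, -0.1723, 0.4459]
eef_rot: [-180.0, 0.1, 17.4]
contact_force: [0.0, 0.2, -0.7]
gripper_width: 0.0877
```

Run:
```python
from h import *
c,s=snap("wrist","w1"); print(s["time_s"],s["tcp_pos"],s["eef_rot"],s["qd"].max())
```

```text
3.525 [ 0.52933695 -0.17230301  0.4458808 ] [-1.79963659e+02  5.79075875e-02  1.73727778e+01] 1.387156006289017
```

View pics/w1.png

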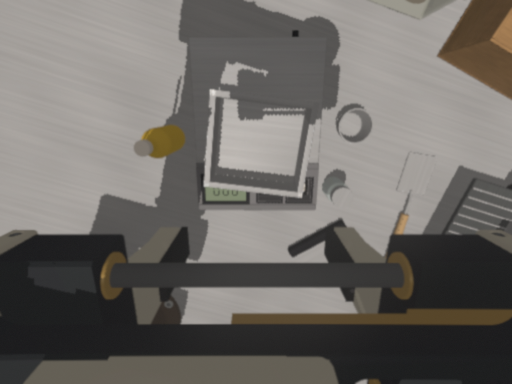

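Run:
```python
from h import *; import pickle
c,s=pickle.load(open("w1.pkl","rb"));b=cv2.cvtColor(c["img"],cv2.COLOR_RGB2BGR)
b=cv2.convertScaleAbs(b,alpha=1.3,beta=20)
a=cv2.resize(b[25:220,160:360],None,fx=4,fy=3.0769*1.3,interpolation=cv2.INTER_CUBIC)
a=cv2.resize(b[25:175,160:360],None,fx=4,fy=4,interpolation=cv2.INTER_CUBIC)
cv2.imwrite("pics/w1a.png",a)
a=cv2.resize(b[130:230,180:340],None,fx=5,fy=5,interpolation=cv2.INTER_CUBIC)
cv2.imwrite("pics/w1b.png",a)
```

```text
(no output)
```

View pics/w1a.png

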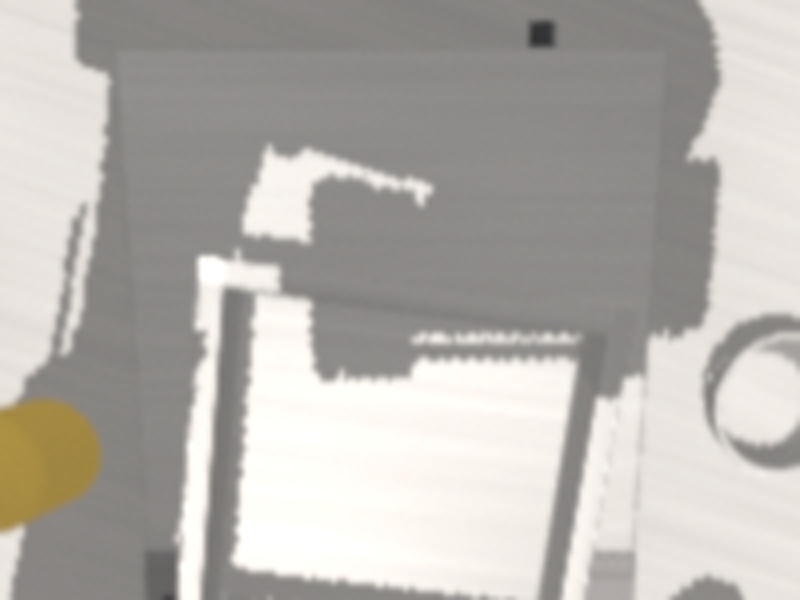

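View pics/w1b.png

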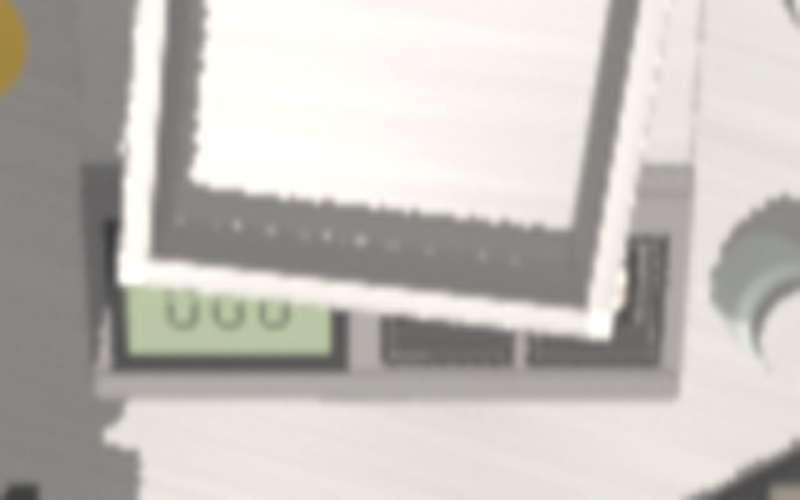

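```bash
cat >> h.py <<'E'
def cloud(c,s=None):
    h,w=c["z_map"].shape;u,v=np.meshgrid(np.arange(w),np.arange(h))
    n=cv2.undistortPoints(np.c_[u.ravel(),v.ravel()].astype(float).reshape(-1,1,2),K(c),c["D"]).reshape(-1,2)
    z=c["z_map"].ravel();P=np.c_[n*z[:,None],z];E=ext(c,s);P=P@E[:3,:3].T+E[:3,3];P[z==0]=np.nan
    return P.reshape(h,w,3)
def toplate(p,c0,yaw):
    d=np.asarray(p)[...,:2]-c0;a=np.radians(yaw);return np.stack([d[...,0]*np.cos(a)+d[...,1]*np.sin(a),-d[...,0]*np.sin(a)+d[...,1]*np.cos(a)],-1)
E
python3 - <<'E'
from h import *; import pickle
c,s=pickle.load(open("w1.pkl","rb"))
P=cloud(c,s); Z=P[...,2]
print(P[150,400],P[60,230],P[120,262])
roi=np.zeros(Z.shape,bool);roi[20:225,150:350]=1
c0=np.array([.6156,-.1445]);L=toplate(P,c0,17.4)
near=roi&(abs(L[...,0])<.25)&(abs(L[...,1])<.16)
print(np.histogram(Z[near],bins=np.arange(0,.2,.01)))
for lo,hi in[(.13,.155),(.07,.09),(.053,.068)]:
    m=near&(Z>lo)&(Z<hi)
    p=P[m];print(lo,m.sum(),np.median(p[:,2]))
    r=cv2.minAreaRect((p[:,:2]*1000).astype(np.float32));print(r)
    l=L[m];print(np.percentile(l,[0,.5,1,99,99.5,100],axis=0))
v=np.zeros(Z.shape,np.uint8);v[near]=np.clip(Z[near]*1500,0,255);cv2.imwrite("pics/z1.png",cv2.resize(v[20:225,150:350],None,fx=3,fy=2.9,interpolation=0))
E
```

```text
[ 0.61554816 -0.47990376 -0.00146073] [ 0.66816206 -0.0807189   0.07863978] [ 0.58836836 -0.16515918  0.0812789 ]
(array([3342,   37,   45,  261,  147,  174, 2331, 9706, 5990,  273,  311,
        291,  284,  317, 2393,    0,    0,    0,    0]), array([0.  , 0.01, 0.02, 0.03, 0.04, 0.05, 0.06, 0.07, 0.08, 0.09, 0.1 ,
       0.11, 0.12, 0.13, 0.14, 0.15, 0.16, 0.17, 0.18, 0.19]))
0.13 2710 0.142869061474629
((547.5953369140625, -170.3082275390625), (163.6049346923828, 175.9198760986328), 10.473281860351562)
[[-0.16310789 -0.10048513]
 [-0.16064844 -0.09813936]
 [-0.15890865 -0.09717958]
 [ 0.01490361  0.08796505]
 [ 0.01632494  0.08926712]
 [ 0.01794788  0.09148276]]
0.07 15696 0.07873252057716584
((572.2840576171875, -158.04931640625), (301.9337463378906, 319.940673828125), 17.40529441833496)
[[-0.19633791 -0.15995797]
 [-0.15193334 -0.12229895]
 [-0.14587341 -0.12069906]
 [ 0.10374372  0.11506269]
 [ 0.10516011  0.11639068]
 [ 0.10559022  0.15999336]]
0.053 2470 0.06287298513212741
((455.9547119140625, -185.90525817871094), (149.3513641357422, 342.34161376953125), 5.264767646789551)
[[-0.22010695 -0.15975191]
 [-0.21892567 -0.15687573]
 [-0.21675857 -0.1546188 ]
 [-0.07303397  0.15509965]
 [-0.06391075  0.15721827]
 [-0.05573135  0.15987743]]
```

View pics/z1.png

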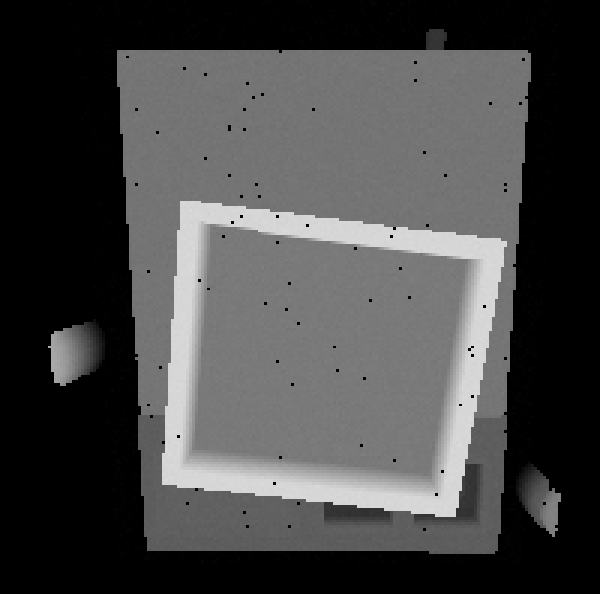

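```bash
cat >> h.py <<'E'
def lines(P,c0,yaw):
    """fit plate: back edge and two side edges of pts at .07<z<.09"""
    Z=P[...,2];L=toplate(P,c0,yaw)
    m=(abs(Z-.0785)<.006)&(L[...,0]>-.10)&(L[...,0]<.125)&(abs(L[...,1])<.135)
    m=cv2.morphologyEx(m.astype(np.uint8),cv2.MORPH_OPEN,np.ones((3,3)))
    n,lab,st,_=cv2.connectedComponentsWithStats(m);k=1+np.argmax(st[1:,4]);l=L[lab==k]
    return l
def edge(l,ax,sgn,rng,step=.006):
    # extreme of coordinate ax in bins of the other
    o=1-ax;out=[]
    for a in np.arange(rng[0],rng[1],step):
        q=l[(l[:,o]>=a)&(l[:,o]<a+step),ax]
        if len(q)>8:out.append((a+step/2,(q*sgn).max()*sgn))
    out=np.array(out);k=np.polyfit(out[:,0],out[:,1],1)
    for _ in range(3):
        e=out[:,1]-np.polyval(k,out[:,0]);g=abs(e-np.median(e))<.003;k=np.polyfit(out[g,0],out[g,1],1)
    return k,g.sum()
E
python3 - <<'E'
from h import *; import pickle
c,s=pickle.load(open("w1.pkl","rb"))
P=cloud(c,s);c0=np.array([.6156,-.1445])
l=lines(P,c0,17.4)
print("back",edge(l,0,1,(-.1,.1)));print("left",edge(l,1,1,(-.08,.1)));print("right",edge(l,1,-1,(.02,.1)))
L=toplate(P,c0,17.4);Z=P[...,2]
# panel front edge & lateral edges, wells
m=(abs(Z-.062)<.006)&(L[...,0]<-.112)&(L[...,0]>-.24)&(abs(L[...,1])<.14);l=L[m]
print("front",edge(l,0,-1,(-.11,.11)))
print("pl",edge(l,1,1,(-.21,-.12)),edge(l,1,-1,(-.21,-.12)))
m=(Z<.05)&(L[...,0]<-.14)&(L[...,0]>-.205)&(abs(L[...,1])<.115);l=L[m];print(m.sum(),l.min(0),l.max(0))
E
```

```text
back (array([0.00029158, 0.10537436]), np.int64(34))
left (array([-0.00144896,  0.11606679]), np.int64(30))
right (array([-0.00137116, -0.12146863]), np.int64(14))
front (array([ 0.0114554 , -0.21688523]), np.int64(37))
pl (array([-0.0029202 ,  0.12141085]), np.int64(15)) (array([-0.00014883, -0.12643464]), np.int64(15))
280 [-0.19981888 -0.11412725] [-0.15804249 -0.00459514]
```

Request:
{"name": "step_arm", "arguments": {
  "commands": [
    [[-36,2,0],0],
    [[-36,0,0],0],
    [[-36,0,0],0],
    [[0,0,40],0],
    [[0,0,55],0],
    [[0,0,55],0],
    [[0,0,55],0],
    [[0,0,50],0],
    [[0,0,40],0],
    [[0,0,25],0],
    [[0,0,11],0],
    [[0,0,0],0],
    [[0,0,0],0]
  ]
}}

```text
time_s: 5.2
tcp_pos: [0.428, -0.2064, 0.1168]
eef_rot: [179.9, -0.1, 17.5]
contact_force: [0.7, -0.7, 0.9]
gripper_width: 0.0876
```

Run:
```python
from h import *
c,s=snap("wrist","w2"); print(s["time_s"],s["tcp_pos"],s["eef_rot"],s["contact_force"])
print(toplate(s["tcp_pos"],np.array([.6131,-.1481]),17.35))
c,s=snap("scene","s2")
b=cv2.imread("pics/s2.png");cv2.imwrite("pics/s2z.png",cv2.resize(b[120:300,120:340],None,fx=3.3,fy=3.3,interpolation=cv2.INTER_CUBIC))
```

```text
5.2 [ 0.42803203 -0.20642858  0.11675893] [ 1.79946148e+02 -1.05094023e-01  1.74744501e+01] [ 0.65399383 -0.68926978  0.8704091 ]
[-0.19404159 -0.00048594]
```

View pics/w2.png

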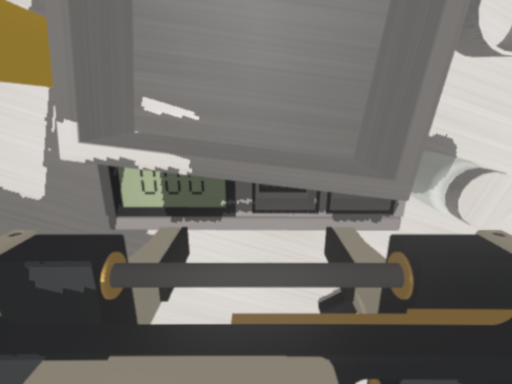

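View pics/s2z.png

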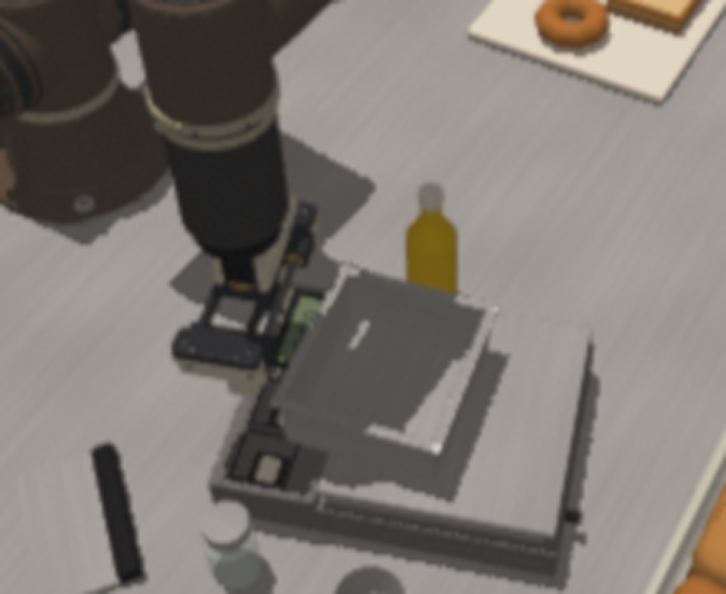

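Request:
{"name": "step_arm", "arguments": {
  "commands": [
    [[8,0,0],0.1],
    [[8,0,0],0],
    [[5,0,0],0],
    [[5,0,0],0],
    [[5,0,0],0],
    [[5,0,0],0],
    [[5,0,0],0],
    [[5,0,0],0],
    [[5,0,0],0],
    [[5,0,0],0],
    [[5,0,0],0],
    [[5,0,0],0],
    [[5,0,0],0],
    [[4,0,0],0],
    [[4,0,0],0],
    [[3,0,0],0],
    [[2,0,0],0],
    [[0,0,0],0],
    [[0,0,0],0]
  ]
}}

```text
time_s: 7.68
tcp_pos: [0.5077, -0.1815, 0.1158]
eef_rot: [180.0, -0.0, 17.3]
contact_force: [-1.6, 0.3, 0.0]
gripper_width: 0.0877
```

```bash
cat >> h.py <<'E'
C0=np.array([.6131,-.1481]);YAW=17.35
def pan(c,s):
    P=cloud(c,s);Z=P[...,2];L=toplate(P,C0,YAW)
    m=(abs(Z-.143)<.006)&(abs(L[...,0])<.19)&(abs(L[...,1])<.14)
    m=cv2.morphologyEx(m.astype(np.uint8),cv2.MORPH_OPEN,np.ones((2,2))).astype(bool)
    return L[m]
E
python3 - <<'E'
from h import *
c,s=snap("wrist","w3"); print(s["time_s"],s["tcp_pos"],s["eef_rot"],s["contact_force"])
print(toplate(s["tcp_pos"],C0,YAW))
l=pan(c,s);print(len(l),cv2.minAreaRect((l*1000).astype(np.float32)))
c,s=snap("top","t3");l=pan(c,s);print(len(l),cv2.minAreaRect((l*1000).astype(np.float32)))
E
```

```text
7.675 [ 0.50768358 -0.18146767  0.1157513 ] [ 1.79985645e+02 -4.92040392e-02  1.73366515e+01] [-1.56758143  0.25303531  0.01296141]
[-0.11057058 -0.00041346]
19421 ((-57.05458068847656, -30.42742919921875), (272.0802917480469, 188.14926147460938), 86.85800170898438)
205 ((-4.812065124511719, 19.049636840820312), (129.59756469726562, 234.34194946289062), 3.156453847885132)
```

View pics/w3.png

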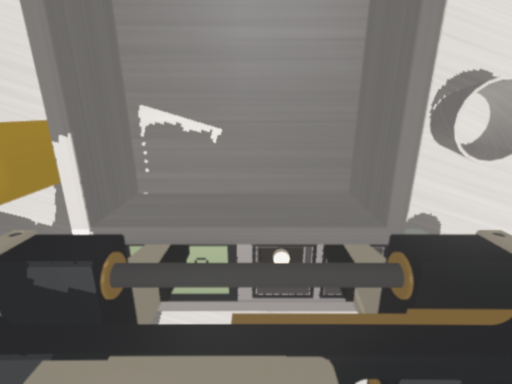

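Run:
```python
from h import *; import pickle
c,s=pickle.load(open("w3.pkl","rb"))
P=cloud(c,s);Z=P[...,2];L=toplate(P,C0,YAW)
for y,x in [(150,35),(150,60),(150,80),(150,410),(150,430),(237,250),(100,250)]:print(y,x,L[y,x]*1000,Z[y,x])
m=(abs(Z-.143)<.004)&(L[...,0]>-.07)&(L[...,0]<.08)&(abs(L[...,1])<.11);l=L[m]
v,u=np.nonzero(m);print(v.min(),v.max(),len(l))
print("left",edge(l,1,1,(-.07,.07)),"right",edge(l,1,-1,(-.07,.07)))
m=(abs(Z-.143)<.004)&(L[...,0]<-.06)&(L[...,0]>-.12)&(abs(L[...,1])<.04);l=L[m];print("front",edge(l,0,-1,(-.04,.04)))
```

```text
150 35 [-59.75809101 158.24405043] 0.0770569346304267
150 60 [-50.15599857  93.74525209] 0.14220072425393887
150 80 [-50.59819867  86.23889383] 0.1390400396727374
150 410 [-50.15599744 -75.22201456] 0.14186964070538832
150 430 [ -71.09809788 -175.84029751] -0.0009615531071047734
237 250 [-95.76522951   2.54807151] 0.14372071472998837
100 250 [-25.49325313   3.40115475] 0.08194860659321437
0 190 9987
left (array([0.00290743, 0.09724843]), np.int64(14)) right (array([-0.00559045, -0.07953504]), np.int64(14))
front (array([-0.00074672, -0.10073346]), np.int64(14))
```

Request:
{"name": "step_arm", "arguments": {
  "commands": [
    [[-8,0,0],0],
    [[-7,0,0],0],
    [[0,0,-55],0],
    [[0,0,-55],0],
    [[0,0,-55],0],
    [[35,-42,-40],0],
    [[35,-42,-40],0],
    [[35,-42,-40],0],
    [[0,0,0],10],
    [[0,0,0],10],
    [[0,0,0],10],
    [[0,0,0],10],
    [[0,0,0],10],
    [[0,0,0],10],
    [[0,0,0],10],
    [[0,0,0],10],
    [[0,0,0],10],
    [[0,0,0],0],
    [[0,0,0],0]
  ]
}}

```text
time_s: 10.15
tcp_pos: [0.5506, -0.0463, 0.3914]
eef_rot: [-180.0, 0.0, -72.5]
contact_force: [-0.1, 1.5, 0.8]
gripper_width: 0.0874
```

```bash
cat > meas.py <<'E'
from h import *
import sys
n=sys.argv[1]
c,s=snap("wrist",n); print(s["time_s"],s["tcp_pos"],s["eef_rot"],s["contact_force"])
print("tcp",toplate(s["tcp_pos"],C0,YAW)*1000)
P=cloud(c,s);Z=P[...,2];L=toplate(P,C0,YAW)
m=(abs(Z-.143)<.005)&(abs(L[...,0])<.12)&(abs(L[...,1])<.12);m=cv2.morphologyEx(m.astype(np.uint8),cv2.MORPH_OPEN,np.ones((2,2))).astype(bool)
l=L[m];print("pan",len(l),cv2.minAreaRect((l*1000).astype(np.float32)))
m=(abs(Z-.0785)<.006)&(L[...,0]>-.105)&(L[...,0]<.13)&(abs(L[...,1])<.14)
m=cv2.morphologyEx(m.astype(np.uint8),cv2.MORPH_OPEN,np.ones((3,3))).astype(bool)
l=L[m]
for a in [("back",0,1,(-.1,.1)),("left",1,1,(-.09,.1)),("right",1,-1,(-.09,.1))]:
    print(a[0],edge(l,*a[1:]))
m=(abs(Z-.062)<.006)&(L[...,0]<-.117)&(L[...,0]>-.24)&(abs(L[...,1])<.14)
m=cv2.morphologyEx(m.astype(np.uint8),cv2.MORPH_OPEN,np.ones((2,2))).astype(bool);l=L[m]
for a in [("front",0,-1,(-.11,.11)),("pl",1,1,(-.21,-.12)),("pr",1,-1,(-.21,-.12))]:
    print(a[0],edge(l,*a[1:]))
E
python3 meas.py w4
```

```text
10.15 [ 0.55062642 -0.0462894   0.39135943] [-1.79985750e+02  1.07480989e-03 -7.24551856e+01] [-0.13709034  1.50426679  0.80870942]
tcp [-29.27036134 115.8084308 ]
pan 3747 ((-73.10560607910156, 51.726318359375), (279.4122009277344, 139.81101989746094), 47.87213897705078)
back (array([0.00097154, 0.10874493]), np.int64(34))
left (array([-0.0040264 ,  0.11941791]), np.int64(32))
right (array([-0.00601908, -0.11826121]), np.int64(32))
front (array([ 0.00416886, -0.23865096]), np.int64(37))
pl (array([0.00731049, 0.13971676]), np.int64(13))
pr (array([ 0.03841176, -0.11749756]), np.int64(14))
```

View pics/w4.png

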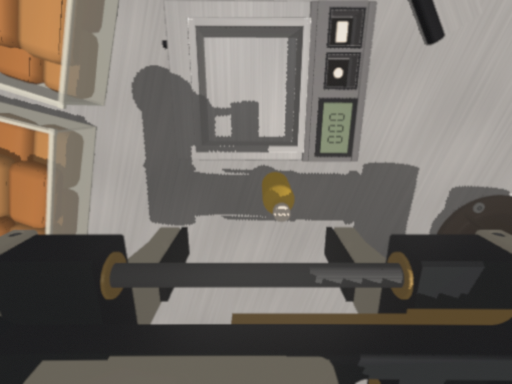

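```bash
cat > panfit.py <<'E'
from h import *
import sys,pickle
c,s=pickle.load(open(sys.argv[1]+".pkl","rb"))
P=cloud(c,s);Z=P[...,2];L=toplate(P,C0,YAW)
m=((abs(Z-.143)<.005)&(abs(L[...,0])<.14)&(abs(L[...,1])<.125)).astype(np.uint8)
n,lab,st,_=cv2.connectedComponentsWithStats(m);print(st[st[:,4]>50])
k=1+np.argmax(st[1:,4]);l=L[lab==k];print("pan",len(l),cv2.minAreaRect((l*1000).astype(np.float32)))
mid=(l.max(0)+l.min(0))/2
for a in [("b",0,1,(-.07+mid[1],.07+mid[1])),("f",0,-1,(-.07+mid[1],.07+mid[1])),("l",1,1,(-.07+mid[0],.07+mid[0])),("r",1,-1,(-.07+mid[0],.07+mid[0]))]: print(a[0],edge(l,*a[1:]))
# plate
m=(abs(Z-.0785)<.006)&(abs(L[...,0])<.14)&(abs(L[...,1])<.14);l=L[m]
for y in np.arange(-.11,.12,.02):
    q=l[abs(l[:,1]-y)<.006,0];print(round(y,2),(np.percentile(q,[0,1,99,100])*1000).round(1) if len(q) else None)
m=(Z<.05)&(Z>.015)&(L[...,0]>-.205)&(L[...,0]<-.135)&(abs(L[...,1])<.12)
n,lab,st,_=cv2.connectedComponentsWithStats(m.astype(np.uint8))
for k in range(1,n):
    if st[k,4]>40:
        l=L[lab==k]*1000;print("well",st[k],cv2.minAreaRect(l.astype(np.float32)),np.percentile(l,[1,99],axis=0).round(1),np.percentile(Z[lab==k],[5,50,95]))
E
python3 panfit.py w4
```

```text
[[     0      0    512    384 192854]
 [   188     17    123    136   3754]]
pan 3754 ((-19.94887924194336, 8.772361755371094), (176.67694091796875, 162.2045135498047), 89.92251586914062)
b (array([-0.00026225,  0.06034725]), np.int64(24))
f (array([-0.00253857, -0.10035309]), np.int64(24))
l (array([0.00343567, 0.0967766 ]), np.int64(24))
r (array([-0.00281674, -0.07884382]), np.int64(24))
-0.11 [-108.7 -106.6  107.3  110.5]
-0.09 [ 74.8  75.2 109.  109.6]
-0.07 [-90.7 -89.1 107.6 108.6]
-0.05 [-90.9 -89.7 106.8 109. ]
-0.03 [-90.9 -89.4 106.8 108.9]
-0.01 [-90.6 -88.8 107.  109. ]
0.01 [-91.  -89.5 107.1 109.9]
0.03 [-90.5 -89.  107.1 109.2]
0.05 [-91.1 -89.6 106.3 109.9]
0.07 [-90.7 -88.9 106.9 110. ]
0.09 [-91.  -88.9 107.9 109.1]
0.11 [-108.6 -106.7  107.5  110. ]
well [329  13  32  32 884] ((-173.04779052734375, -89.09829711914062), (45.388038635253906, 44.288246154785156), 0.01518192794173956) [[-195.  -111.1]
 [-152.5  -69.7]] [0.03367119 0.03654045 0.04622787]
well [326  56  29  31 827] ((-171.9549560546875, -26.544618606567383), (46.44186782836914, 45.34614181518555), 89.74164581298828) [[-194.1  -49.6]
 [-152.6   -3.8]] [0.03338357 0.03557544 0.0465779 ]
```

Run:
```python
from h import *; import pickle
c,s=pickle.load(open("w4.pkl","rb"))
P=cloud(c,s);Z=P[...,2];L=toplate(P,C0,YAW)
m=(Z>.03)&(Z<.19)&(L[...,1]>.13)&(L[...,1]<.25)&(abs(L[...,0])<.14);l=L[m];print(l.min(0),l.max(0),np.percentile(l,[1,99],axis=0),Z[m].max())
```

```text
[-0.09629987  0.15731291] [-0.04104716  0.20802802] [[-0.09329865  0.15770283]
 [-0.04182022  0.20083907]] 0.17198527011673054
```

Request:
{"name": "step_arm", "arguments": {
  "commands": [
    [[-4,-9,30],0.2],
    [[0,0,50],0],
    [[0,0,55],0],
    [[0,0,50],0],
    [[0,0,40],0],
    [[0,0,28],0],
    [[0,0,15],0],
    [[0,0,0],0],
    [[0,0,0],0]
  ]
}}

```text
time_s: 11.32
tcp_pos: [0.5591, -0.0395, 0.1245]
eef_rot: [-179.9, -0.0, -72.8]
contact_force: [0.7, -0.7, -0.1]
gripper_width: 0.0878
```

Run:
```python
from h import *
from plant import r
s=r.get_state();print(s["time_s"],s["tcp_pos"],s["eef_rot"],s["contact_force"],toplate(s["tcp_pos"],C0,YAW)*1000)
```

```text
11.325 [ 0.5591034  -0.03951448  0.12450483] [-1.79894573e+02 -2.12576833e-02 -7.28228175e+01] [ 0.71910068 -0.66976245 -0.05196643] [-19.15873906 119.74719259]
```

Request:
{"name": "step_arm", "arguments": {
  "commands": [
    [[4,0,0],-0.2],
    [[4,0,0],0],
    [[3,0,0],0],
    [[3,0,0],0],
    [[2,0,0],0],
    [[2,0,0],0],
    [[2,0,0],0],
    [[1,0,0],0],
    [[1,0,0],0],
    [[0,0,0],0],
    [[0,0,0],0]
  ]
}}

```text
time_s: 12.7
tcp_pos: [0.5648, -0.0608, 0.1233]
eef_rot: [-180.0, -0.0, -72.7]
contact_force: [0.3, 1.5, 1.8]
gripper_width: 0.0875
```

Run:
```python
from h import *
from plant import r
s=r.get_state();print(s["time_s"],s["tcp_pos"],s["eef_rot"],s["contact_force"],toplate(s["tcp_pos"],C0,YAW)*1000)
```

```text
12.7 [ 0.56484821 -0.06076257  0.12325007] [-1.79994146e+02 -1.06997508e-02 -7.26658297e+01] [0.26709113 1.54197685 1.80375498] [-20.01165923  97.7527279 ]
```

Request:
{"name": "step_arm", "arguments": {
  "commands": [
    [[-6,0,0],0],
    [[-10,0,0],0],
    [[0,0,-35],0],
    [[0,0,-50],0],
    [[0,0,-55],0],
    [[0,0,-55],0],
    [[0,0,-45],0],
    [[0,0,-28],0],
    [[0,0,0],0],
    [[0,0,0],0]
  ]
}}

```text
time_s: 13.95
tcp_pos: [0.5595, -0.045, 0.3903]
eef_rot: [179.9, 0.0, -72.7]
contact_force: [-0.6, -1.0, 0.2]
gripper_width: 0.0877
```

```bash
python3 meas.py w5; python3 panfit.py w5
```

```text
13.95 [ 0.55946293 -0.04502037  0.39028825] [ 1.79926556e+02  2.81175962e-02 -7.26564212e+01] [-0.61141282 -1.01652103  0.21750481]
tcp [-20.45747231 114.38460595]
pan 3828 ((-24.58715057373047, -7.449653625488281), (210.2299346923828, 189.6150360107422), 89.28884887695312)
back (array([0.00249842, 0.10876922]), np.int64(34))
left (array([0.0004609 , 0.11927321]), np.int64(32))
right (array([-0.00657686, -0.11876812]), np.int64(32))
front (array([ 0.00672664, -0.23977467]), np.int64(37))
pl (array([-0.01223984,  0.13737245]), np.int64(13))
pr (array([ 0.02045707, -0.12083927]), np.int64(15))
[[     0      0    512    384 192764]
 [   193      9    125    138   3844]]
pan 3844 ((-19.918052673339844, -1.3782272338867188), (161.94776916503906, 175.8671417236328), 0.1071699857711792)
b (array([0.00141598, 0.06033263]), np.int64(24))
f (array([-0.00105087, -0.10034366]), np.int64(24))
l (array([6.54320577e-05, 8.63080369e-02]), np.int64(24))
r (array([ 0.00167431, -0.08895404]), np.int64(24))
-0.11 [-109.7 -106.1  108.2  110.5]
-0.09 [ 73.5  74.1 108.3 108.7]
-0.07 [-90.4 -88.9 106.4 108.9]
-0.05 [-91.  -89.8 106.2 108.8]
-0.03 [-91.1 -89.4 106.6 109.2]
-0.01 [-90.4 -88.8 107.  109.5]
0.01 [-91.1 -89.7 107.1 109.2]
0.03 [-90.7 -88.9 107.4 109.7]
0.05 [-91.1 -89.7 107.3 109.7]
0.07 [-91.1 -89.1 107.  109.6]
0.09 [ 73.9  74.2 109.2 109.5]
0.11 [-108.9 -107.   107.1  109.9]
well [334  14  32  32 900] ((-172.5362091064453, -88.93753814697266), (44.306217193603516, 45.92866134643555), 89.60541534423828) [[-195.2 -110.9]
 [-152.9  -68.6]] [0.03369155 0.03667777 0.04661224]
well [331  57  29  30 793] ((-172.7270050048828, -26.65294647216797), (45.734989166259766, 43.418304443359375), 89.54589080810547) [[-194.   -49.4]
 [-153.2   -4.5]] [0.03317908 0.0353984  0.04397208]
```

Request:
{"name": "step_arm", "arguments": {
  "commands": [
    [[0,0,0],-10],
    [[0,0,0],-10],
    [[0,0,0],-10],
    [[0,0,0],-10],
    [[0,0,0],-10],
    [[0,0,0],-10],
    [[0,0,0],-10],
    [[0,0,0],-10],
    [[0,0,0],-10],
    [[-35,39,0],0],
    [[-35,38,0],0],
    [[-34,38,40],0],
    [[0,0,50],0],
    [[0,0,55],0],
    [[0,0,55],0],
    [[0,0,40],0],
    [[0,0,24],0],
    [[0,0,10],0],
    [[0,0,0],0],
    [[0,0,0],0]
  ]
}}

```text
time_s: 16.5
tcp_pos: [0.4964, -0.1846, 0.1197]
eef_rot: [180.0, -0.1, 17.3]
contact_force: [0.2, 2.0, 0.6]
gripper_width: 0.0875
```

Run:
```python
from h import *
from plant import r
s=r.get_state();print(s["time_s"],s["tcp_pos"],s["eef_rot"],s["contact_force"],toplate(s["tcp_pos"],C0,YAW)*1000)
```

```text
16.5 [ 0.49638535 -0.18455948  0.11965344] [ 1.79962443e+02 -7.64565004e-02  1.73432707e+01] [0.15372653 1.95861314 0.59958067] [-1.22276748e+02  4.63033091e-03]
```

Request:
{"name": "step_arm", "arguments": {
  "commands": [
    [[5,0,0],0],
    [[5,0,0],0],
    [[4,0,0],0],
    [[3,0,0],0],
    [[3,0,0],0],
    [[3,0,0],0],
    [[3,0,0],0],
    [[2,0,0],0],
    [[2,0,0],0],
    [[1.5,0,0],0],
    [[0,0,0],0],
    [[0,0,0],0]
  ]
}}

```text
time_s: 18.0
tcp_pos: [0.5261, -0.175, 0.1187]
eef_rot: [180.0, -0.0, 17.3]
contact_force: [-2.2, -1.2, -0.6]
gripper_width: 0.0879
```

Run:
```python
from h import *
from plant import r
s=r.get_state();print(s["time_s"],s["tcp_pos"],s["eef_rot"],s["contact_force"],toplate(s["tcp_pos"],C0,YAW)*1000)
```

```text
18.0 [ 0.52605799 -0.17500051  0.11866011] [ 1.79998710e+02 -2.94980859e-02  1.73339113e+01] [-2.2259933  -1.20487423 -0.57862467] [-91.10362196   0.28005898]
```

Request:
{"name": "step_arm", "arguments": {
  "commands": [
    [[-6,0,0],0],
    [[-12,0,0],0],
    [[-20,0,-30],0],
    [[-25,-10,-50],0],
    [[-25,-10,-55],0],
    [[-25,-10,-55],0],
    [[0,0,-50],10],
    [[0,0,-30],10],
    [[0,0,0],10],
    [[0,0,0],10],
    [[0,0,0],10],
    [[0,0,0],10],
    [[0,0,0],10],
    [[0,0,0],10],
    [[0,0,0],10],
    [[0,0,0],0],
    [[0,0,0],0]
  ]
}}

```text
time_s: 20.12
tcp_pos: [0.4087, -0.1802, 0.3888]
eef_rot: [-180.0, -0.0, -72.4]
contact_force: [0.3, 0.0, -0.4]
gripper_width: 0.0875
```

```bash
python3 meas.py w6|head -8; python3 panfit.py w6
python3 - <<'E'
from h import *; import pickle
c,s=pickle.load(open("w6.pkl","rb"))
P=cloud(c,s);Z=P[...,2];L=toplate(P,C0,YAW)
m=(Z>.02)&(Z<.15)&(L[...,1]<-.13)&(L[...,1]>-.22)&(L[...,0]>-.25)&(L[...,0]<-.1);l=L[m];print("shaker",l.min(0),l.max(0),Z[m].max())
E
```

```text
20.125 [ 0.40872499 -0.18016184  0.38876451] [-1.79968316e+02 -3.47842703e-03 -7.24459488e+01] [ 0.34387183  0.02101939 -0.3962966 ]
tcp [-204.63723129   30.3431999 ]
pan 3245 ((70.10575103759766, 6.0731964111328125), (338.118408203125, 117.89397430419922), 50.84464645385742)
back (array([0.00384483, 0.07150477]), np.int64(27))
left (array([0.00453046, 0.11903266]), np.int64(32))
right (array([-0.00388091, -0.11895142]), np.int64(32))
front (array([ 0.00058472, -0.21743636]), np.int64(37))
pl (array([0.01520257, 0.15318261]), np.int64(15))
[[     0      0    512    384 193334]
 [    48     78    130    122   3274]]
pan 3274 ((-0.9241714477539062, -2.0203323364257812), (163.6764678955078, 175.76478576660156), 0.27463626861572266)
b (array([0.00423961, 0.07981396]), np.int64(24))
f (array([ 0.00139204, -0.08171576]), np.int64(24))
l (array([0.00459865, 0.08553667]), np.int64(24))
r (array([-0.00480325, -0.08907638]), np.int64(24))
-0.11 [-110.6 -109.3  106.8  109.6]
-0.09 [-110.5 -110.    43.7   49. ]
-0.07 [-110.1 -109.1   70.7   71.4]
-0.05 [-110.4 -109.2   70.5   71.9]
-0.03 [-110.4 -109.4   70.6   72. ]
-0.01 [-110.2 -109.1   70.8   71.6]
0.01 [-110.4 -109.1   71.    71.3]
0.03 [-110.3 -109.3   71.2   72.1]
0.05 [-110.3 -109.7   71.1   71.8]
0.07 [-110.3 -109.2   71.2   72.7]
0.09 [-109.7 -109.6  -63.6  -62.8]
0.11 [-110.3 -109.1  106.4  109.5]
well [222  71  28  31 855] ((-169.36497497558594, -87.67377471923828), (48.3303337097168, 46.5323600769043), 89.74620056152344) [[-192.4 -111.7]
 [-146.2  -63.7]] [0.03285508 0.03523942 0.04321251]
well [223 111  27  28 719] ((-169.12388610839844, -23.431028366088867), (46.25752639770508, 46.50577926635742), 0.14332781732082367) [[-192.1  -46.7]
 [-146.1   -0.4]] [0.033171   0.0351333  0.04282847]
shaker [-0.20126623 -0.1912804 ] [-0.15607685 -0.14740069] 0.08738614721405263
```

View pics/w6.png

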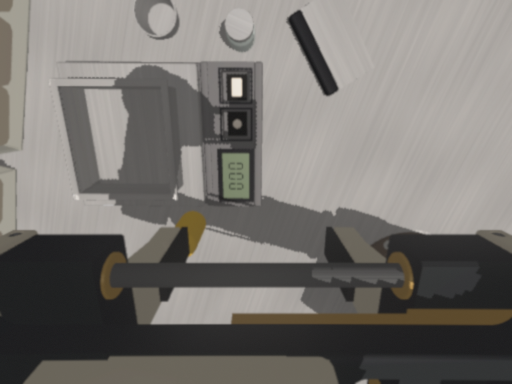

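Run:
```python
from h import *; import pickle
c,s=pickle.load(open("w6.pkl","rb"))
i=c["img"].astype(int).min(2);m=np.zeros(i.shape,np.uint8);m[75:135,222:252]=(i[75:135,222:252]>170)
n,lab,st,ce=cv2.connectedComponentsWithStats(m)
for k in range(1,n):print(st[k],ce[k],toplate(cast(c,[ce[k]],.042,s),C0,YAW)*1000)
```

```text
[232  78  10  18 175] [236.42857143  86.64      ] [[-170.77971138  -87.05734056]]
```

Request:
{"name": "step_arm", "arguments": {
  "commands": [
    [[30,5,0],0.2],
    [[30,5,0],0],
    [[29,5,0],0],
    [[29,4,40],0],
    [[0,0,55],0],
    [[0,0,55],0],
    [[0,0,55],0],
    [[0,0,45],0],
    [[0,0,30],0],
    [[0,0,19],0],
    [[0,0,0],0],
    [[0,0,0],0]
  ]
}}

```text
time_s: 21.68
tcp_pos: [0.4263, -0.2987, 0.0905]
eef_rot: [-180.0, -0.0, -72.8]
contact_force: [0.3, -0.2, 0.0]
gripper_width: 0.0877
```

Run:
```python
from h import *
c,s=snap("wrist","w7");print(s["time_s"],s["tcp_pos"],s["eef_rot"],s["contact_force"],toplate(s["tcp_pos"],C0,YAW)*1000)
c,s=snap("scene","s7")
b=cv2.imread("pics/s7.png");cv2.imwrite("pics/s7z.png",cv2.resize(b[170:300,130:310],None,fx=4.4,fy=4.4,interpolation=cv2.INTER_CUBIC))
```

```text
21.675 [ 0.4262817  -0.2987423   0.09050152] [-1.79959236e+02 -4.15832938e-02 -7.28019661e+01] [ 0.25172166 -0.191789    0.01946147] [-223.24096727  -88.0775139 ]
```

View pics/w7.png

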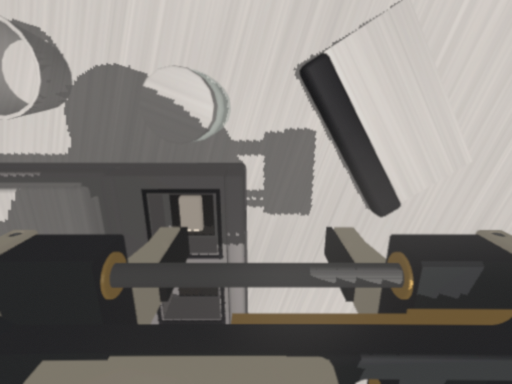

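View pics/s7z.png

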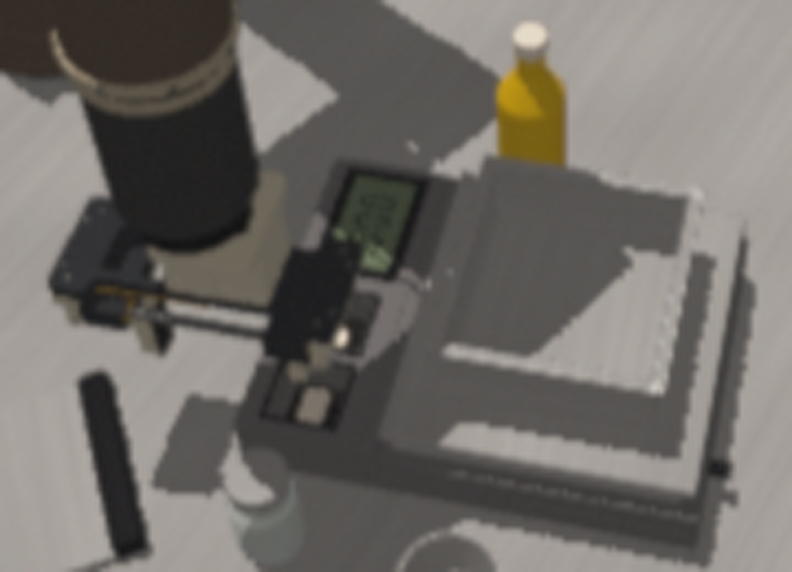

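Run:
```python
from h import *; import pickle
c,s=pickle.load(open("w7.pkl","rb"))
T=Ttool(s)
q=np.array([[9.5,-44,0],[-9.5,-44,0],[9.5,-65,0],[-9.5,-65,0],[9.5,-54,0],[9.5,-44,-19],[9.5,-65,-19]])/1000
w=q@T[:3,:3].T+T[:3,3];p=proj(c,w,s);print(p)
b=cv2.imread("pics/w7.png");b=cv2.convertScaleAbs(b,alpha=1.5,beta=25)
cr=cv2.resize(b[180:330,90:290],None,fx=4,fy=4,interpolation=cv2.INTER_CUBIC)
for x,y in p:cv2.circle(cr,(int((x-90)*4+2),int((y-180)*4+2)),4,(0,0,255),-1)
cv2.imwrite("pics/w7z.png",cr)
Pc=cloud(c,s)
for y,x in [(235,182),(245,175),(260,165),(240,160),(270,150),(212,190),(230,188)]:
    print(y,x,((Pc[y,x]-T[:3,3])@T[:3,:3]*1000).round(1),Pc[y,x,2])
```

```text
[[185.18283714 227.05939552]
 [187.41182485 253.70347366]
 [151.96920241 227.08645913]
 [155.24802601 253.75186039]
 [169.37766136 227.07101197]
 [176.79535752 241.02157126]
 [139.63367632 241.07112775]]
235 182 [ 10.  -42.7 -12.4] 0.10289258005384569
245 175 [ 10.1 -43.3 -24.8] 0.11537851067014199
260 165 [  9.5 -44.2 -39.2] 0.12975150528839416
240 160 [ 11.4 -52.5 -21.5] 0.11200789228611013
270 150 [ 31.9 -32.9 -82.4] 0.1729205333413522
212 190 [  1.  -52.7  48. ] 0.04250831185967008
230 188 [-15.5 -55.9  49.1] 0.04138301836562927
```

View pics/w7z.png

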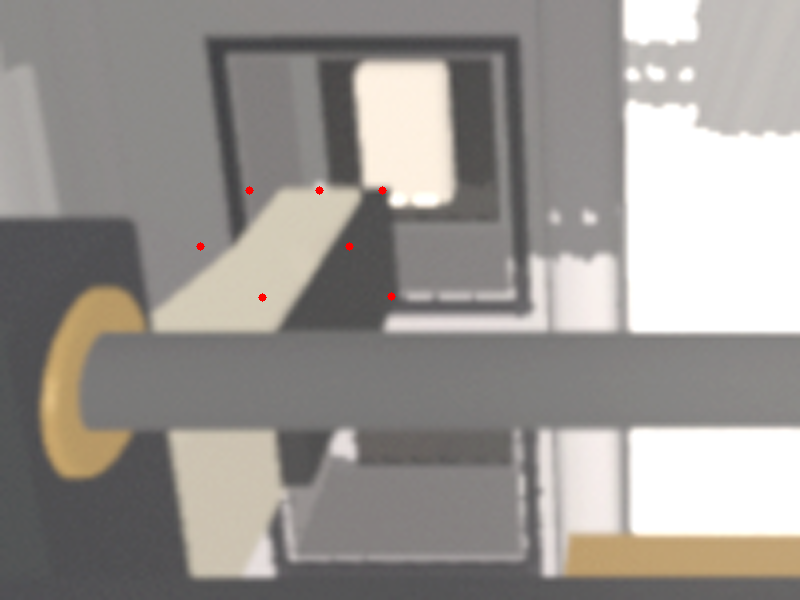

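Request:
{"name": "step_arm", "arguments": {
  "commands": [
    [[0,-1,14],-0.1],
    [[0,0,14],0],
    [[0,0,10],0],
    [[0,0,6],0],
    [[0,0,0],0],
    [[0,0,0],0]
  ]
}}

```text
time_s: 22.52
tcp_pos: [0.4269, -0.2983, 0.0459]
eef_rot: [-180.0, -0.0, -72.8]
contact_force: [0.4, -0.3, 0.0]
gripper_width: 0.0876
```

Request:
{"name": "step_arm", "arguments": {
  "commands": [
    [[0,0,2],0],
    [[0,0,2],0],
    [[0,0,2],0],
    [[0,0,1],0],
    [[0,0,0],0]
  ]
}}

```text
time_s: 23.15
tcp_pos: [0.4269, -0.2983, 0.0389]
eef_rot: [-180.0, -0.0, -72.8]
contact_force: [-0.9, -0.5, 4.7]
gripper_width: 0.0876
```

Request:
{"name": "step_arm", "arguments": {
  "commands": [
    [[0,0,1],0],
    [[0,0,0.5],0],
    [[0,0,0],0]
  ]
}}

```text
time_s: 23.52
tcp_pos: [0.4269, -0.2983, 0.0381]
eef_rot: [-180.0, -0.0, -72.7]
contact_force: [-2.2, 2.2, 12.6]
gripper_width: 0.0872
```

Request:
{"name": "step_arm", "arguments": {
  "commands": [
    [[0,0,0],0],
    [[0,0,0],0],
    [[0,0,0],0],
    [[0,0,0],0],
    [[0,0,0],0],
    [[0,0,0],0],
    [[0,0,-3],0],
    [[0,0,-4],0],
    [[0,0,-8],0],
    [[0,0,-20],0],
    [[0,0,-40],0],
    [[0,0,-55],0],
    [[0,0,-55],0],
    [[0,0,-55],0],
    [[0,0,-55],0],
    [[0,0,-50],0],
    [[-40,-8,0],0],
    [[-40,-8,0],0],
    [[-38,-5,0],0],
    [[0,0,0],0]
  ]
}}

```text
time_s: 26.02
tcp_pos: [0.411, -0.1776, 0.3829]
eef_rot: [-179.9, 0.0, -72.6]
contact_force: [-0.2, 0.1, 0.6]
gripper_width: 0.0878
```

```bash
python3 panfit.py w6|head -7; python3 meas.py w8|head -8; python3 panfit.py w8
python3 - <<'E'
from h import *;import pickle
snap("scene","s8")
for n in("w6","w8"):
    c,s=pickle.load(open(n+".pkl","rb"));P=cloud(c,s);L=toplate(P,C0,YAW)
    m=(abs(L[...,0]+.170)<.006)&(abs(L[...,1]+.0875)<.011);print(n,"keyz",np.median(P[m][:,2]))
E
```

```text
[[     0      0    512    384 193334]
 [    48     78    130    122   3274]]
pan 3274 ((-0.9241714477539062, -2.0203323364257812), (163.6764678955078, 175.76478576660156), 0.27463626861572266)
b (array([0.00423961, 0.07981396]), np.int64(24))
f (array([ 0.00139204, -0.08171576]), np.int64(24))
l (array([0.00459865, 0.08553667]), np.int64(24))
r (array([-0.00480325, -0.08907638]), np.int64(24))
26.025 [ 0.41104662 -0.17758241  0.38289314] [-1.79923619e+02  2.77858642e-03 -7.25997425e+01] [-0.23559999  0.05455438  0.57278839]
tcp [-201.65202459   32.11293058]
pan 3416 ((49.16118621826172, 19.615631103515625), (281.8446044921875, 209.8591766357422), 6.026961326599121)
back (array([0.0025902 , 0.07162996]), np.int64(27))
left (array([-0.01523955,  0.11930782]), np.int64(32))
right (array([ 0.00599129, -0.11894243]), np.int64(32))
front (array([-0.00113217, -0.21785178]), np.int64(37))
pl (array([0.00997035, 0.15188502]), np.int64(15))
[[     0      0    512    384 193170]
 [    47     77    132    124   3438]]
pan 3438 ((-0.6040496826171875, -1.2962112426757812), (163.85687255859375, 176
[... 426 characters left out ...]
[-110.5 -109.4   70.9   71.9]
0.01 [-110.5 -109.2   71.    71.9]
0.03 [-110.4 -109.6   70.9   72.3]
0.05 [-110.4 -109.4   71.1   72.3]
0.07 [-110.2 -109.5   71.    71.7]
0.09 [-110.3 -109.3  -63.8  -62.9]
0.11 [-109.9 -109.3  105.8  110.5]
well [223  69  29  32 899] ((-169.70135498046875, -87.70152282714844), (48.453060150146484, 47.0182991027832), 89.90104675292969) [[-193.1 -111.7]
 [-146.3  -63.5]] [0.03284581 0.03508138 0.04314226]
well [224 110  28  28 758] ((-169.46762084960938, -23.47435760498047), (46.870479583740234, 46.48181915283203), 0.019385134801268578) [[-192.8  -46.7]
 [-146.2   -0.3]] [0.0331545  0.0351029  0.04340147]
w6 keyz 0.041764370794875605
w8 keyz 0.04189959977429633
```

View pics/w8.png

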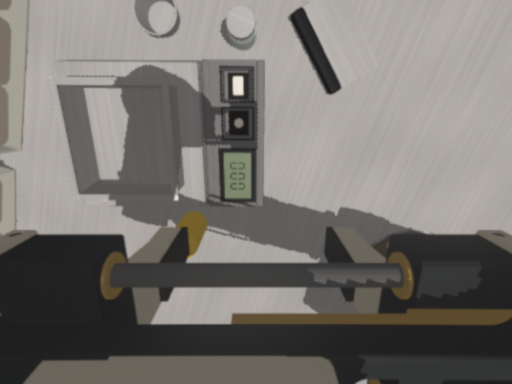

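The picture shows the pan square and in the middle of the plate, with its rim at about (55–180, 78–200). The tare key at (238, 85) is up again, and nothing else has moved. I'm handing the job in.

```bash
python3 -c "
from plant import close_job
print(close_job())"
```

```text
the job is handed in; nothing more can be done
None
```

The pan now stands in the middle of the weighing plate and the tare key has been pressed. I handed the job in at about 26 s of the 42 s allowed.

- **Pan:** I pushed it back with the two open fingertips on its front flange, which also squared it. That push left it about 9 mm too far left, so I nudged it right from the left side, then finished with a 20 mm push from the front.
- **Tare key:** I reached one fingertip into the right-hand well and pressed the bar key against its stop, reading 12.6 N with the tip at 38.1 mm. I held it about a second and withdrew. The other well, with the power key, was never entered.

**Last checks**
- **Pan:** it is within about 1 mm of the plate's centre front to back and 1–2 mm to the right of it. Its angle is within about 0.3° of square. These figures rest on a camera calibration good to about 2 mm.
- **Tare key:** its top measures 41.9 mm above the table, the same as before the press, so it came back up.
- **Other objects:** those still in view (cup, shaker, sauce bottle, scraper) look unmoved. I compared pictures only and did not measure each one again.

No check failed. Small disagreements between views, about 1 mm for the pan and 2–3 mm for the wells, I put down to calibration.

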